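Lock the shielded test case

ROBOT

A 6-joint arm with a two-finger parallel gripper is mounted at the origin on the work surface. World frame = base frame: x ahead of the robot, y to its left, z up, the work surface at z = 0. Lengths are in m, angles in rad, forces in N, time in s.
With the tool pointing down it reaches from about 0.25 to 0.775 m from the base axis. Payload 4 kg.
Tool frame: the origin (TCP) lies at the very end of the fingers, on their centre line; the grasp point (between the pads) lies 19 mm behind it; z points along the fingers, y is the direction in which the jaws open and shut (so a half turn about z gives the same grasp; the last joint's range is limited). The gripper opens to 94 mm and grips with 3 to 60 N. Pads are 16 mm wide; open, the fingers measure 119 mm over their backs; the gripper's body (75 mm by 177 mm) begins 78 mm behind the grasp point.
Start: joints at [-1.218, 0.087, 1.371, -0, 1.684, -0.103], TCP at [0.242, -0.494, 0.206] pointing down, gripper open.
Joint ranges: [-3.1, 3.1], [-0.76, 2.03], [0.27, 2.55], [-1.08, 4.22], [0.17, 2.65], [-2.57, 2.57]. Speed limits (rad/s): [2.79, 2.79, 3.14, 3.14, 3.14, 3.14].

INTERFACE

Orientations are given as [roll, pitch, yaw] about the fixed x, y, z axes, in that order (R = Rz(yaw) Ry(pitch) Rx(roll)).
In Python, from bench import robot, snapshot, calibration gives the robot as it stands. The module is installed in compiled form; this text tells all that it offers.
- The arm moves only by the tool servo_tool, never from a script. Its argument "series" is text: rows parted by semicolons, each of 5 numbers parted by spaces: the closure, from -1 (fully open) to 1 (shut), then the shift along the tool's x, y, z in cm, then the turn about the tool's z in rad. A call has 1 to 20 rows; each row is the pose to reach, as a shift and turn from the pose commanded when the call began, along the tool's axes at that moment; what a row does not reach only later rows make up. A row lasts 1/12 s, in which the tool goes at most 41.7 mm and 7.16 degrees, less where a joint would pass 70% of its speed; a pose out of reach is approached as far as the arm can. A call with a gripper value outside its range is refused whole. The fingers move at their own pace and stop on an object; the grip force is fixed at half the most. Time passes only in rows, so rows that repeat a pose let the fingers close. It gives the time, the measured TCP pose, the force and the opening at its end, in the units of the state.
- robot.get_obs(): the state, without advancing time (a new reading comes with each control period).
- snapshot(name): name is "side" or "top" or "wrist"; returns (picture, depth): 384x512x3 uint8, red, green, blue; 384x512 float32, m along the optical axis (not along the pixel's ray), 0 where there is no reading.
- calibration(name): a dict with "fx", "fy", "cx", "cy" (pixels), "rvec" (rotation vector, rad) and "tvec" (3), from world to camera coordinates, as OpenCV has them; the wrist camera has in their place "tool_from_camera" (4x4, takes a point from camera to tool coordinates, whose origin is the TCP and whose axes are the flange's). Camera axes: x right, y down, z forward; pixel columns grow to the right and rows downward; lengths in m; the calibration is good to about 2 mm. The wrist camera is an equidistant fisheye: a pixel r from the principal point sees the ray r / f radians off the axis. A picture is of the moment at which its call begins: read the wrist's pose just before it. calibration takes no time and is no camera call.
- robot.close_job(): hands the job in, once; it reports no verdict.
The state is a dict: "time": time; "joint_positions": joint angles; "qvel": joint speeds; "joint_torque": joint torques, N m; "tool_pos": TCP position; "ee_rot": TCP orientation; "wrist_force": force on the tool from outside, world axes, zero at the start; "wrist_torque": the same for the moment, N m; "width": finger opening in m.
Only numpy, scipy, OpenCV 4.12 (cv2) and the standard library are available. Lean on these libraries where they do the work, as an engineer would, in place of code of your own. Each camera call takes 0.05 s, during which the arm holds its last target. There are 200 camera calls.

TASK

Lock the lid of the shielded test case: with the fingertips, push the red disc round by its pegs until its slot lines up with the steel bar, either way round, then push the bar by its yellow tab through the disc until it is fully home in the keeper, and take the hand away. Do not lift the bar out of its guide, and leave the other things on the case and the bench where they are.

Things in the scene. Friction and masses are not known exactly. Their poses are not given: they have to be found in the camera images.
- case: Low aluminium shielded test case, grey lid, fixed to the bench, 186 (x) by 336 mm (y = -228 to +108), lid top at 55 mm. Origin on the bench under the red disc's axis; z up; y is the line along which the lock bar slides, to +y. The lock stands on a dark base plate on the lid, its top 59 mm above the bench.
- bar_guide (a point): Top centre of the bridge over the bar guide, 53 mm before the disc's axis, 79 mm above the bench. Black guide: y = -190 to -46 mm on the case, walls 10 mm high above the base plate, 16 mm apart inside, 30 mm overall; the bridge over it, 14 mm long, spans y = -60 to -46 mm, its top 20 mm above the base plate.
- lock_disc (a joint): Angle (rad) of the red slotted disc about its upright axis, counter-clockwise from above. At 0 and at pi its slot lies along the bar's line; either will do. Turns from -0.4 to 3.54, starts within 0.5 to 2.64, stays where left (friction 0.06 N m). Disc 72 mm diameter, 24 mm thick; slot right across, 19 mm wide, full depth, flared mouths. Well off line it blocks the bar.
- disc_axis (a point): Centre of the disc's top face, on its axis, 83.5 mm above the bench (fixed to the case, same axes as the case).
- peg_a (a point): Middle of one of the disc's two upright steel finger pegs, by which it is turned: 10 mm diameter, 28 mm tall above the disc's top (to 111.5 mm above the bench), 27 mm from the axis. Seen from the axis it lies at the joint's value, counter-clockwise from the case's +x.
- peg_b (a point): Middle of the other finger peg, the same, diametrically opposite to peg_a. The slot runs at right angles to the line through the two pegs.
- bar_nose (a point): Tip of the rounded nose of the steel lock bar, 7 mm above its underside, 66 mm above the bench. The bar is loose in its guide, 12 mm wide, 14 high, 124 long, 0.16 to 0.28 kg, and points to the case's +y. It starts with the nose 42 to 56 mm before the disc's axis and is home when the nose meets the keeper's stop, 54 mm past the axis.
- bar_tail (a point): Centre of the rear face of the yellow push tab at the bar's rear end, 124 mm behind the nose, 87.5 mm above the bench. The tab is 30 mm wide, 6 mm thick and stands 13 to 44 mm above the base plate (72 to 103 mm above the bench). Pushing this face towards the case's +y drives the bar; it slides with 1 to 4 N.
- keeper_stop (a point): Face of the end stop inside the black keeper pocket, on the bar's line, 54 mm past the disc's axis, 66 mm above the bench. The pocket spans 40 to 61 mm past the axis, is 18 mm wide inside, open above, its walls 17 mm high above the base plate.
- adaptor: small upright brass coaxial adaptor, 22 mm diameter, 30 mm tall, loose on the case's lid beside the lock; a bystander, origin at the centre of its underside
- attenuator: small upright copper-coloured coaxial attenuator, 22 mm diameter, 30 mm tall, loose on the case's lid beside the lock; a bystander, origin at the centre of its underside
- amplifier: finned aluminium amplifier module, 52 x 44 x 30 mm, on the bench beyond the keeper end of the case; a bystander, origin at the centre of its underside
- power_brick: black power brick, 100 x 50 x 32 mm, on the bench to the robot's left; a bystander, origin at the centre of its underside
- parts_tray: blue two-compartment tray, 120 x 80 x 25 mm, on the bench to the robot's left; a bystander, origin at the centre of its underside
- screwdriver: screwdriver with a red handle lying on the bench to the robot's right; a bystander, origin at the centre of its underside
- wrench: steel spanner lying on the bench to the robot's right; a bystander, origin at the centre of its underside

How it is judged:
On the way, in this order (a step that is already met when the one before it is completed fails the run):
1. the disc's slot is lined up with the bar (within 0.15 rad) ((value of joint lock_disc between -0.15 and 0.15 rad or value of joint lock_disc between 2.9916 and 3.2916 rad)), for 0.2 s.
2. the bar is pushed through the disc and home in the keeper (nose within 4 mm of the stop) (y of bar_nose in the frame of case above 0.05 m and x of bar_nose in the frame of case between -0.006 and 0.006 m and z of bar_nose in the frame of case between 0.06 and 0.072 m and angle between the y axis of case and the y axis of bar_nose, either way round below 0.08 rad), for 0.2 s.
At the end, for the whole second after the job is handed in: The bar lies at rest in its guide, through the disc's slot, with its nose within 4 mm of the keeper's end stop and on the bar's line; the slot is within 0.2 rad of that line and the disc is still (all of step 2 and (value of joint lock_disc between -0.2 and 0.2 rad or value of joint lock_disc between 2.9416 and 3.3416 rad) and linear speed of lock_bar below 0.01 m/s and velocity of joint lock_disc between -0.05 and 0.05 rad/s); the robot touches nothing.
It fails at once if the bar is lifted (either end more than 10 mm up) (height (world z) of bar_nose above 0.076 m or height (world z) of bar_tail above 0.0975 m).
It fails at once if another thing is moved by more than 15 mm (distance of any of adaptor, attenuator, amplifier, power_brick, parts_tray, screwdriver, wrench from where it was at the start of the episode above 0.015 m).
It also fails if it takes over 51 s, if anything falls off the work surface, if the arm or the gripper's body presses on something with over 40 N, if the wrist force passes 120 N, or if a joint passes its speed limit or range.

## Working session

There is one attempt and no reset: what is moved stays moved. The work goes in short steps, Python scripts to look and compute and a tool call to move; the robot and the scene stay as the last step left them, time stands still between calls to the robot, and variables do not carry over. Pictures are saved under pics/ and viewed, about 8 in all and at most 12, crops included, and the job is handed in when it is done.

Besides the shell and the picture viewer there is one more tool, called after "Call:" as name(argument=value, ...) on one line, values as JSON. servo_tool: Moves the arm, as the interface text tells. Its arguments: {"type":"object","properties":{"series":{"type":"string"}},"required":["series"]}

```bash
mkdir -p pics
cat > h.py <<'E'
import numpy as np, cv2
from bench import robot, snapshot, calibration
def cam(n):
    c=calibration(n); K=np.array([[c['fx'],0,c['cx']],[0,c['fy'],c['cy']],[0,0,1.]]); R=cv2.Rodrigues(np.array(c['rvec'],float))[0]; return K,R,np.array(c['tvec'],float).ravel()
def plane(n,uv,z):
    K,R,t=cam(n); C=-R.T@t; uv=np.atleast_2d(uv).astype(float)
    d=(R.T@np.linalg.inv(K)@np.c_[uv,np.ones(len(uv))].T).T
    return C+d*((z-C[2])/d[:,2])[:,None]
def proj(n,P):
    K,R,t=cam(n); p=(K@(R@np.atleast_2d(P).T+t[:,None])).T; return p[:,:2]/p[:,2:]
def save(name,im): cv2.imwrite(name,im[...,::-1])
E
python3 - <<'E'
from h import *
o=robot.get_obs(); print({k:np.round(v,3) for k,v in o.items()})
for n in("top","side"):
    im,d=snapshot(n); save(f'pics/{n}0.png',im); np.savez(f'{n}0.npz',im=im,d=d); K,R,t=cam(n); print(n,-R.T@t,K[0,0])
E
```

```text
{'time': np.float64(0.0), 'joint_positions': array([-1.218,  0.088,  1.372, -0.   ,  1.684, -0.103]), 'qvel': array([ 0.001,  0.   ,  0.   , -0.   ,  0.001,  0.   ]), 'joint_torque': array([ 0.0000e+00, -3.4018e+01, -3.0242e+01,  7.2000e-02,  3.3000e-02,
       -0.0000e+00]), 'tool_pos': array([ 0.242, -0.493,  0.204]), 'ee_rot': array([-3.139, -0.   ,  0.456]), 'wrist_force': array([-1.22 , -0.048, -0.132]), 'wrist_torque': array([ 0.045, -0.041, -0.011]), 'width': np.float64(0.094)}
top [ 0.40927951 -0.00674065  1.28887422] 435.76220581315005
side [0.16859113 0.5190852  0.79187604] 351.40462884903957
```

View pics/top0.png

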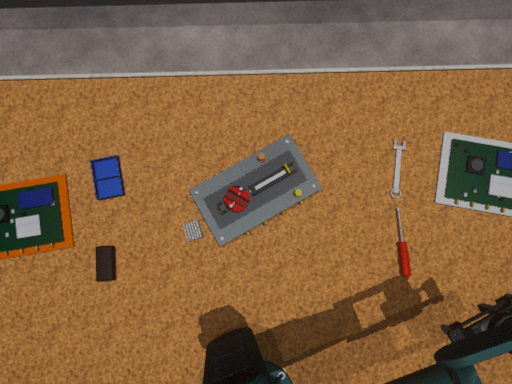

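View pics/side0.png

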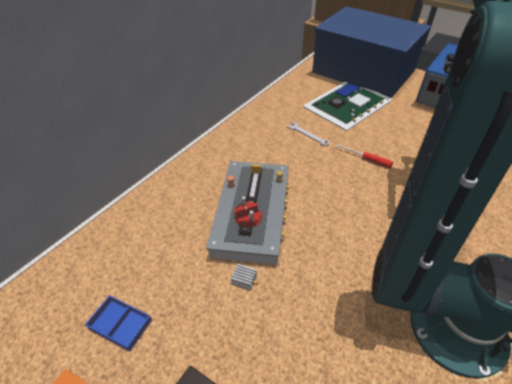

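The top view shows the red disc at about (236,199), the yellow tab at (289,168), the attenuator at (262,157), the adaptor at (298,193) and the amplifier at (193,230). Next I'll measure these.

Run:
```python
from h import *
z=np.load('top0.npz'); im,d=z['im'],z['d']; hsv=cv2.cvtColor(im,cv2.COLOR_RGB2HSV)
sub=im[130:250,180:330]; save('pics/crop0.png',cv2.resize(sub,None,fx=5,fy=5,interpolation=cv2.INTER_CUBIC))
H,S,V=[hsv[...,i].astype(int) for i in range(3)]
box=np.zeros(H.shape,bool); box[130:250,185:325]=1
def cc(m):
    n,l,s,c=cv2.connectedComponentsWithStats((m&box).astype(np.uint8)); return [(s[i,4],c[i].round(1),np.argwhere(l==i)[:,::-1]) for i in np.argsort(-s[1:,4])+1 if s[i,4]>5]
red=cc(((H<6)|(H>172))&(S>140)&(V>60))
for a,c,p in red[:3]: print('red',a,c)
P=np.vstack([p for a,c,p in red if np.hypot(*(c-[236,199]))<20]); (cx,cy),r=cv2.minEnclosingCircle(P.astype(np.float32)); print('circle',cx,cy,r,plane('top',[cx,cy],.0835))
for a,c,p in cc((H>=20)&(H<34)&(S>150)&(V>60))[:6]: print('yel',a,c,p.min(0),p.max(0))
# case outline: height by depth
K,R,t=cam('top'); v,u=np.mgrid[:384,:512]
Pc=np.stack([(u-K[0,2])/K[0,0]*d,(v-K[1,2])/K[1,1]*d,d],-1); Pw=(Pc-t)@R
Z=Pw[...,2]; m=(Z>.045)&(Z<.12)&box
n,l,s,c=cv2.connectedComponentsWithStats(m.astype(np.uint8)); i=1+np.argmax(s[1:,4]); q=Pw[l==i][:,:2]
rc=cv2.minAreaRect(q.astype(np.float32)); print('case',rc, 'Zmed',np.median(Z[l==i]))
print('boxpts',cv2.boxPoints(rc))
```

```text
red 442 [236.4 198.7]
circle 236.03086853027344 198.40122985839844 13.04471492767334 [[0.55619668 0.05012136 0.0835    ]]
yel 41 [297.4 192.7] [294 189] [300 196]
yel 28 [286.8 167.9] [284 164] [290 172]
yel 8 [301.1 201.9] [300 201] [302 203]
yel 7 [247.3 232.9] [246 232] [248 234]
yel 6 [283.5 212. ] [283 211] [284 213]
yel 6 [265.5 222. ] [265 221] [266 223]
case ((0.5854824781417847, -0.0033339858055114746), (0.1868683099746704, 0.3364159166812897), 28.542932510375977) Zmed 0.05614581142235731
boxpts [[ 0.42303175  0.09978542]
 [ 0.583777   -0.19574228]
 [ 0.7479332  -0.10645339]
 [ 0.58718795  0.18907431]]
```

View pics/crop0.png

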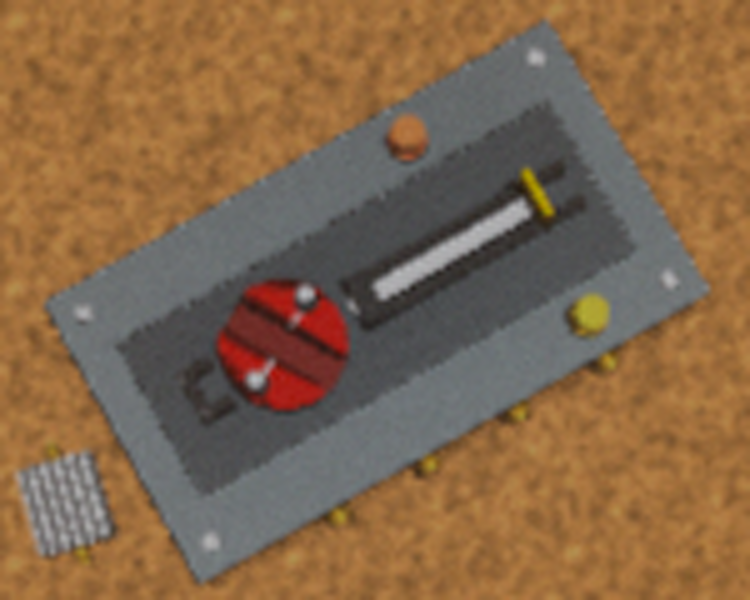

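The crop puts the peg tops at about (241.2,188.6) and (231.4,206.0) in full-image pixels, and the tab top at about (287.6,168.4). The case's yaw is about 28.5°. I'll turn these into case coordinates and start moving over the disc.

```bash
cat >> h.py <<'E'
PHI=np.radians(28.54); O=np.array([.5565,.0498])
def tocase(P): P=np.atleast_2d(P)[:,:2]-O; c,s=np.cos(PHI),np.sin(PHI); return np.c_[P@[c,s],P@[-s,c]]
def toworld(p): c,s=np.cos(PHI),np.sin(PHI); return O+np.array([c*p[0]-s*p[1],s*p[0]+c*p[1]])
def delta(xy,z,yaw):
    "shift (cm) and turn in tool axes to reach world pose"
    o=robot.get_obs(); p=o['tool_pos']; y=o['ee_rot'][2]; d=np.array(xy)-p[:2]
    return np.round([100*(d@[np.cos(y),np.sin(y)]),100*(d@[np.sin(y),-np.cos(y)]),100*(p[2]-z),y-yaw],2)
E
python3 - <<'E'
from h import *
p=tocase(plane('top',[[241.2,188.6],[231.4,206]],.1115))*1e3; print(p,p.mean(0),np.degrees(np.arctan2(*(p[1]-p[0])[::-1])))
print('tab',tocase(plane('top',[287.6,168.4],.103))*1e3)
print(delta(O,.2,1.056))
E
```

```text
[[ 12.74524366 -24.58445651]
 [-15.61880303  22.02330613]] [-1.43677968 -1.28057519] 121.3234041761836
tab [[  -0.58932515 -164.04110003]]
[ 52.16 -34.93   0.44  -0.6 ]
```

Call:
servo_tool(series="-1 1 -1 0 0;-1 4 -3 0 -0.05;-1 8 -5.5 0 -0.1;-1 12 -8 0 -0.15;-1 16 -10.5 0 -0.2;-1 20 -13.5 0 -0.25;-1 24 -16 0 -0.3;-1 28 -19 0 -0.35;-1 32 -21.5 0 -0.4;-1 36 -24 0 -0.45;-1 40 -27 0 -0.5;-1 44 -29.5 0 -0.55;-1 48 -32 0 -0.58;-1 50.5 -34 0 -0.6;-1 51.8 -34.7 0 -0.6;-1 52 -34.9 0 -0.6;-1 52 -34.9 0 -0.6;-1 52 -34.9 0 -0.6")

```text
time: 1.6
tool_pos: [0.5548, 0.0505, 0.2046]
ee_rot: [-3.14, 0.001, 1.06]
wrist_force: [-0.6, -0.7, -0.4]
width: 0.094
```

Run:
```python
from h import *
im,d=snapshot('wrist'); save('pics/w1.png',im); np.savez('w1.npz',im=im,d=d); c=calibration('wrist'); print(c); print(np.sort(d[d>0])[:3])
```

```text
{'fx': 297.3186396354542, 'fy': 297.3186396354542, 'cx': 257.69790995609725, 'cy': 191.36905426379474, 'tool_from_camera': array([[-3.81090021e-06, -9.57122066e-01, -2.89684915e-01,
         8.46575018e-02],
       [ 9.99999939e-01, -1.04665808e-04,  3.32661625e-04,
         1.52022684e-04],
       [-3.48717888e-04, -2.89684896e-01,  9.57122009e-01,
        -1.80905685e-01],
       [ 0.00000000e+00,  0.00000000e+00,  0.00000000e+00,
         1.00000000e+00]])}
[0.05100587 0.05113078 0.05114142]
```

View pics/w1.png

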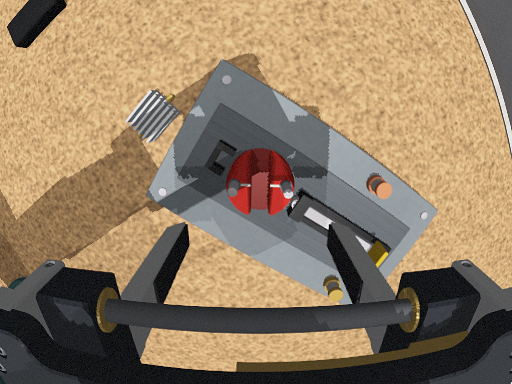

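The wrist view shows the disc at about (261,182) with its slot pointing up the picture, and the pegs at about (234,188) and (288,190). The jaws are roughly in line with the pegs. I'll measure this precisely.

```bash
cat >> h.py <<'E'
def wray(uv,o,z):
    c=calibration('wrist'); T=np.array(c['tool_from_camera']); q=(np.atleast_2d(uv)-[c['cx'],c['cy']])/c['fx']; th=np.hypot(*q.T); k=np.where(th>1e-9,np.sin(th)/np.maximum(th,1e-9),1)
    d=np.c_[q*k[:,None],np.cos(th)]
    r,p,y=o['ee_rot']; from_=np.array; 
    from scipy.spatial.transform import Rotation as Ro
    R=Ro.from_euler('xyz',[r,p,y]).as_matrix(); C=o['tool_pos']+R@T[:3,3]; D=d@(R@T[:3,:3]).T
    return C+D*((z-C[2])/D[:,2])[:,None]
E
python3 - <<'E'
from h import *
o=robot.get_obs(); im=np.load('w1.npz')['im']; hsv=cv2.cvtColor(im,cv2.COLOR_RGB2HSV); H,S,V=[hsv[...,i].astype(int) for i in range(3)]
m=(((H<6)|(H>172))&(S>140)&(V>50)); m[:, :215]=0; m[:,305:]=0; m[:140]=0;m[225:]=0
P=np.argwhere(m)[:,::-1]; W=wray(P,o,.0835)[:,:2]; (c,r)=cv2.minEnclosingCircle(W.astype(np.float32)); print('disc',c,r,tocase(c)*1e3)
sub=im[140:230,205:315]; save('pics/w1c.png',cv2.resize(sub,None,fx=6,fy=6,interpolation=cv2.INTER_CUBIC))
E
```

```text
disc (0.5575361847877502, 0.04963451251387596) 0.037638671696186066 [[ 0.83120621 -0.64043833]]
```

View pics/w1c.png

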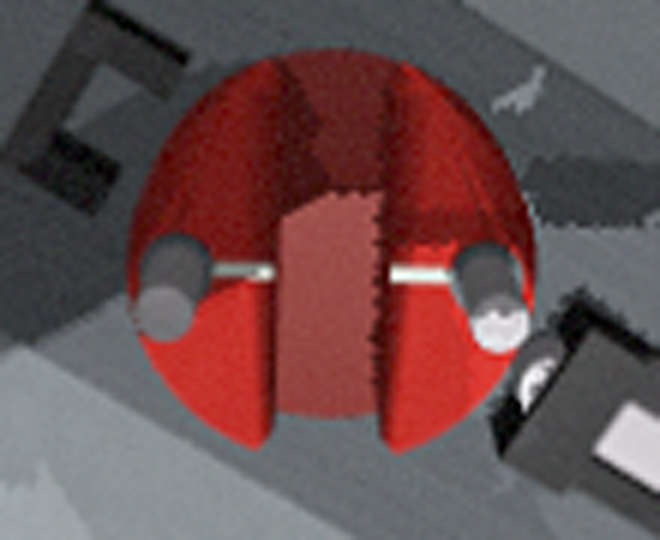

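The peg tops are at crop (163,312) and (499,328), so full-image (232.2,192.0) and (288.2,194.7).

Run:
```python
from h import *
o=robot.get_obs(); w=wray([[232.2,192],[288.2,194.7]],o,.1115); p=tocase(w)*1e3; print(p,p.mean(0),np.degrees(np.arctan2(*(p[0]-p[1])[::-1])),w.mean(0)); print(delta([.557,.0497],.092,1.05),o['ee_rot'])
```

```text
[[-14.27175031  21.6165914 ]
 [ 12.21486911 -25.82049005]] [-1.0284406  -2.10194932] 119.17692214040333 [0.55660078 0.04746211 0.1115    ]
[1.700e-01 1.900e-01 1.129e+01 1.000e-02] [-3.14043126e+00  1.28547168e-03  1.05758873e+00]
```

Call:
servo_tool(series="-1 0.2 0.2 1 0.01;-1 0.2 0.2 3 0.03;-1 0.2 0.2 5.5 0.03;-1 0.2 0.2 8 0.03;-1 0.2 0.2 10 0.03;-1 0.2 0.2 11 0.03;-1 0.2 0.2 11.2 0.03;-1 0.2 0.2 11.2 0.03;-0.2 0.2 0.2 11.2 0.03;0 0.2 0.2 11.2 0.03;0.2 0.2 0.2 11.2 0.03;0.35 0.2 0.2 11.2 0.03;0.35 0.2 0.2 11.2 0.03;0.35 0.2 0.2 11.2 0.03;0.35 0.2 0.2 11.2 0.03;0.35 0.2 0.2 11.2 0.03")

```text
time: 2.98
tool_pos: [0.5569, 0.0503, 0.0943]
ee_rot: [-3.138, -0.0, 1.026]
wrist_force: [-3.9, 2.0, 5.2]
width: 0.0632
```

Call:
servo_tool(series="0.35 0 0 0 -0.03;0.35 0 0 0 -0.1;0.35 0 0 0 -0.18;0.35 0 0 0 -0.26;0.35 0 0 0 -0.34;0.35 0 0 0 -0.42;0.35 0 0 0 -0.5;0.35 0 0 0 -0.58;0.35 0 0 0 -0.66;0.35 0 0 0 -0.74;0.35 0 0 0 -0.82;0.35 0 0 0 -0.9;0.35 0 0 0 -0.97;0.35 0 0 0 -1.02;0.35 0 0 0 -1.04;0.35 0 0 0 -1.04;0.35 0 0 0 -1.04;0.35 0 0 0 -1.04")

```text
time: 4.48
tool_pos: [0.5573, 0.0503, 0.0943]
ee_rot: [-3.141, -0.002, 2.066]
wrist_force: [-3.4, 4.2, 5.2]
width: 0.0631
```

```bash
cat > look.py <<'E'
from h import *
import sys
k=sys.argv[1]
im,d=snapshot('top'); save('pics/t%s.png'%k,cv2.resize(im[130:250,180:330],None,fx=5,fy=5,interpolation=cv2.INTER_CUBIC))
o=robot.get_obs(); im,d=snapshot('wrist'); save('pics/w%s.png'%k,cv2.resize(im[110:300,150:410],None,fx=3,fy=3,interpolation=cv2.INTER_CUBIC))
print(o['time'],o['tool_pos'],o['ee_rot'],o['wrist_force'],o['width'])
E
python3 -c "
from h import *
o=robot.get_obs();print(o['width'],o['wrist_force'],o['wrist_torque'])"
```

```text
0.06311086539606585 [-3.37516103  4.16806315  5.19502622] [0.3833026  1.1028019  0.06028736]
```

Call:
servo_tool(series="0.1 0 0 0 0;-0.3 0 0 0 0;-0.7 0 0 0 0;-0.7 0 0 0 0;-0.7 0 0 -1 0;-0.7 0 0 -3 0;-0.7 0 0 -6 0;-0.7 0 0 -9 0;-0.7 0 0 -10.5 0;-0.7 0 0 -11 0;-0.7 0 0 -11 0;-0.7 0 0 -11 0")

```text
time: 5.48
tool_pos: [0.5579, 0.049, 0.2027]
ee_rot: [-3.141, -0.0, 2.065]
wrist_force: [-0.2, -0.4, -1.3]
width: 0.0796
```

```bash
python3 look.py 2
```

```text
5.5333 [0.55746122 0.0490033  0.20173367] [-3.13912668e+00 -1.09331861e-03  2.06557155e+00] [-0.1760218  -0.11267704 -0.84835108] 0.07986070990162608
```

View pics/w2.png

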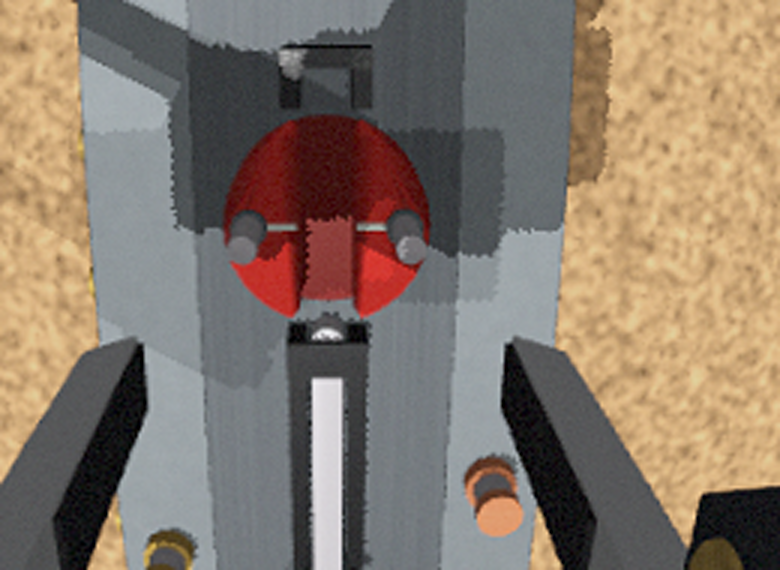

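The pegs are level at (243,250) and (410,250) and the slot lines up with the bar. Next I'll go behind the tab with the fingers closed.

```bash
python3 -c "
from h import *
print(delta(toworld([0,-.192]),.082,PHI+np.pi/2),tocase(robot.get_obs()['tool_pos'][:2])*1e3)"
```

```text
[-19.1    0.03  11.93  -0.  ] [[ 0.31295315 -1.02567463]]
```

Call:
servo_tool(series="1 -1 0 0 0;1 -4 0 0 0;1 -7.5 0 0 0;1 -11 0 0 0;1 -14.5 0 0 0;1 -17.5 0 0 0;1 -19 0 0 0;1 -19.2 0 0 0;1 -19.2 0 1 0;1 -19.2 0 3 0;1 -19.2 0 6 0;1 -19.2 0 6 0;1 -19.2 0 6 0;1 -19.2 0 6 0")

```text
time: 6.75
tool_pos: [0.6493, -0.1189, 0.1443]
ee_rot: [3.141, 0.0, 2.067]
wrist_force: [0.1, 0.3, -0.0]
width: 0.0004
```

```bash
python3 look.py 3; python3 -c "
from h import *
print(delta(toworld([0,-.192]),.082,PHI+np.pi/2),tocase(robot.get_obs()['tool_pos'][:2])*1e3)"
```

```text
6.8 [ 0.64998851 -0.11925333  0.14553878] [3.13948522e+00 2.01826310e-03 2.06679192e+00] [-0.27490377 -0.07168393  0.46189621] 0.0005740122292828147
[ 0.15 -0.15  6.41 -0.  ] [[   1.52560278 -193.54471092]]
```

View pics/w3.png

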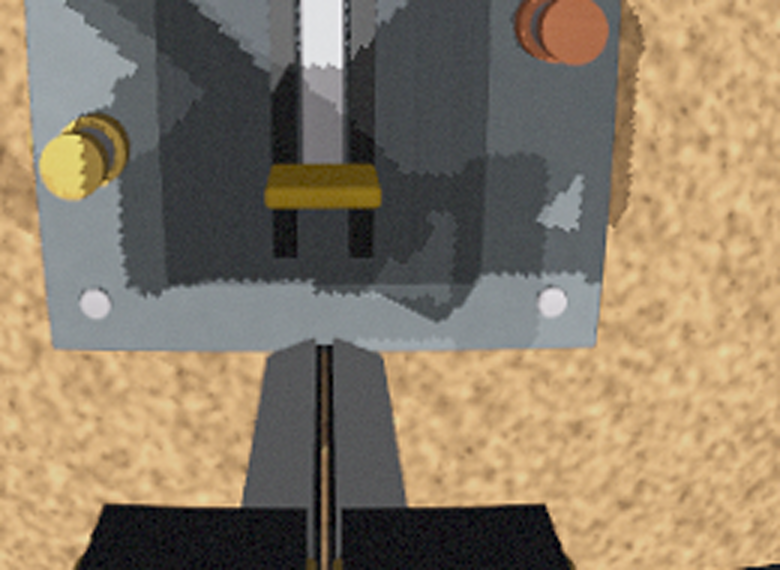

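The fingers (image column 323) are centred on the tab (column 323). Now I'll go down and begin the push.

Call:
servo_tool(series="1 0.1 0 1 0;1 0.1 -0.1 3 0;1 0.1 -0.1 5 0;1 0.1 -0.1 6.2 0;1 0.1 -0.1 6.4 0;1 0.1 -0.1 6.4 0;1 0.6 -0.1 6.4 0;1 1.1 -0.1 6.4 0;1 1.5 -0.1 6.4 0;1 1.8 -0.1 6.4 0;1 2.1 -0.1 6.4 0;1 2.5 -0.1 6.4 0;1 3 -0.1 6.4 0;1 3.5 -0.1 6.4 0;1 4 -0.1 6.4 0;1 4.4 -0.1 6.4 0;1 4.5 -0.1 6.4 0;1 4.5 -0.1 6.4 0")

```text
time: 8.35
tool_pos: [0.6266, -0.0799, 0.0792]
ee_rot: [-3.141, -0.001, 2.066]
wrist_force: [-0.2, -0.2, 0.8]
width: 0.0001
```

```bash
python3 look.py 4; python3 -c "
from h import *
print(tocase(robot.get_obs()['tool_pos'][:2])*1e3)"
```

```text
8.4 [ 0.62649281 -0.07997657  0.07898892] [-3.14080904e+00 -1.52352953e-03  2.06621339e+00] [-0.38164188  0.00728479 -0.39882782] 0.0006678063378867104
[[  -0.58522637 -147.55913351]]
```

View pics/w4.png

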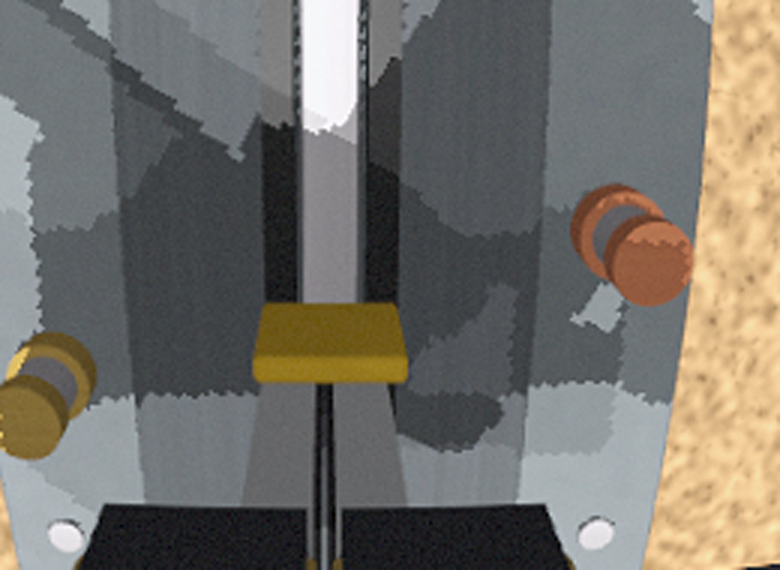

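The tab sits squarely against the fingers and has moved about 25 mm. I'll keep pushing.

Call:
servo_tool(series="1 0.3 0 0 0;1 0.7 0 0 0;1 1.1 0 0 0;1 1.5 0 0 0;1 1.9 0 0 0;1 2.3 0 0 0;1 2.7 0 0 0;1 3.1 0 0 0;1 3.5 0 0 0;1 3.9 0 0 0;1 4.3 0 0 0;1 4.7 0 0 0;1 5.1 0 0 0;1 5.4 0 0 0;1 5.7 0 0 0;1 5.9 0 0 0;1 6 0 0 0;1 6 0 0 0")

```text
time: 9.95
tool_pos: [0.5984, -0.0276, 0.0795]
ee_rot: [-3.142, -0.0, 2.066]
wrist_force: [-0.1, -0.5, 0.5]
width: 0.0004
```

```bash
python3 -c "
from h import *
o=robot.get_obs();print(tocase(o['tool_pos'][:2])*1e3,o['wrist_force'],o['time'])"
```

```text
[[ -0.14008686 -87.97574794]] [-0.08522615 -0.52219164  0.48576253] 9.95
```

Reached −88 mm as planned, with no jam. Now I'll creep to the stop, which I expect near −78.

Call:
servo_tool(series="1 0.15 0 0 0;1 0.3 0 0 0;1 0.45 0 0 0;1 0.6 0 0 0;1 0.7 0 0 0;1 0.8 0 0 0;1 0.85 0 0 0;1 0.9 0 0 0;1 0.9 0 0 0")

```text
time: 10.7
tool_pos: [0.5943, -0.0199, 0.0795]
ee_rot: [3.142, 0.0, 2.066]
wrist_force: [0.7, -0.6, 0.8]
width: 0.0005
```

Call:
servo_tool(series="1 0.05 0 0 0;1 0.1 0 0 0;1 0.15 0 0 0;1 0.2 0 0 0;1 0.2 0 0 0")

```text
time: 11.12
tool_pos: [0.5941, -0.0194, 0.0799]
ee_rot: [3.141, 0.003, 2.065]
wrist_force: [2.1, -4.9, 0.1]
width: 0.0003
```

Force has risen to about 5 N at y≈−79 mm, which matches the stop. I'll press a little more, then withdraw straight back and up.

Call:
servo_tool(series="1 0.05 0 0 0;1 0.1 0 0 0;1 0.15 0 0 0;1 0.15 0 0 0")

```text
time: 11.45
tool_pos: [0.5941, -0.0193, 0.0804]
ee_rot: [3.14, 0.006, 2.065]
wrist_force: [3.5, -7.4, -0.0]
width: 0.0001
```

Call:
servo_tool(series="1 -0.5 0 0 0;1 -1.5 0 0 0;1 -3 0 0 0;1 -3.5 0 0 0;1 -3.5 0 -1 0;1 -3.5 0 -3 0;1 -3.5 0 -6 0;1 -3.5 0 -9 0;1 -3.5 0 -11 0;1 -3.5 0 -12 0;1 -3.5 0 -12 0;1 -3.5 0 -12 0")

```text
time: 12.45
tool_pos: [0.6092, -0.0475, 0.1994]
ee_rot: [3.142, -0.0, 2.066]
wrist_force: [0.6, -0.5, -0.4]
width: -0.0
```

```bash
python3 look.py 5; python3 -c "
from h import *
a=cv2.imread('pics/w5.png');b=cv2.imread('pics/t5.png');h=500
f=lambda i:cv2.resize(i,(400,int(i.shape[0]*400/i.shape[1])))
a,b=f(a),f(b);H=max(a.shape[0],b.shape[0]);p=lambda i:cv2.copyMakeBorder(i,0,H-i.shape[0],0,0,0)
cv2.imwrite('pics/c5.png',np.hstack([p(a),p(b)]))"
```

```text
12.5 [ 0.60857959 -0.04745926  0.19789651] [-3.13961650e+00 -1.72452072e-03  2.06587469e+00] [-0.05779569  0.67230845 -0.43237605] 0.0007438135222020102
```

View pics/c5.png

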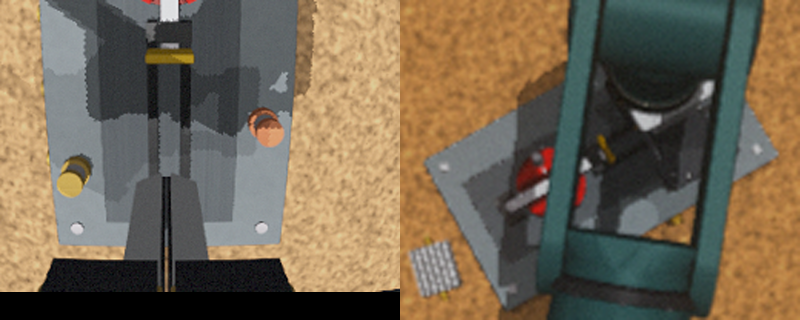

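The bar runs through the disc into the keeper, and the adaptor, attenuator and amplifier are where they were. I'll take one near look at the nose.

Call:
servo_tool(series="1 2 0 -1 0;1 5 0 -2 0;1 8 0 -2 0;1 10 0 -2 0;1 10 0 -2 0;1 10 0 -2 0")

```text
time: 13.05
tool_pos: [0.5608, 0.041, 0.2178]
ee_rot: [-3.139, -0.001, 2.068]
wrist_force: [0.6, 0.0, 0.7]
width: 0.0009
```

```bash
python3 look.py 6
```

```text
13.1 [0.56123112 0.04017158 0.21784214] [-3.13899512e+00 -6.71860159e-04  2.06632488e+00] [ 0.11763364 -1.45389552 -0.56706202] 0.0005196021233390878
```

View pics/w6.png

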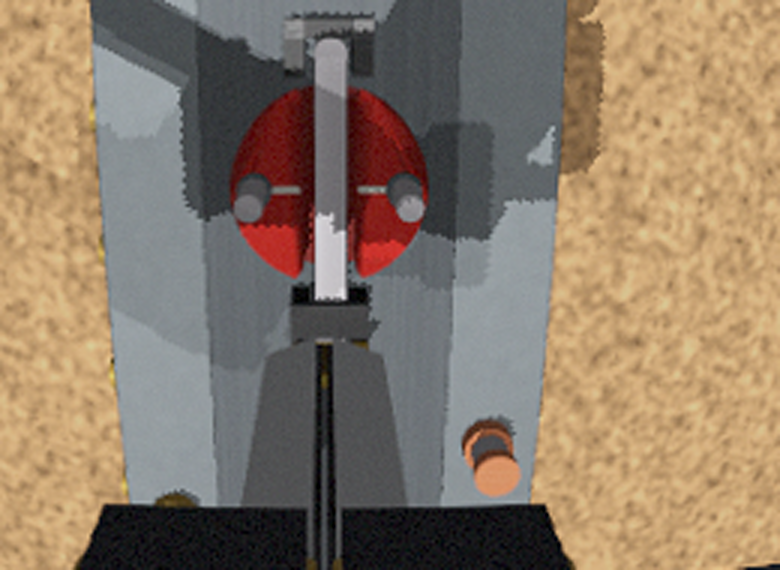

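The rounded nose at (330,40) rests against the keeper's end wall at row 38. The slot is along the bar, the pegs are level, and the hand is clear, so I'm handing in.

```bash
python3 -c "
from h import *
print(robot.close_job())"
```

```text
the job is handed in; nothing more can be done
None
```

The lid is locked and the job is handed in at about 13 s of the 51 s allowed. `close_job` reports no verdict, so the result rests on my own checks.

- **Disc:** I measured the disc at about 2.1 rad, gripped both pegs between the fingertips, and turned it about 1.04 rad counter-clockwise to about π. The wrist view afterwards showed the slot in line with the bar.
- **Bar:** I pushed the yellow tab with closed fingers until it met the stop. The tool was within about 1 mm of where I expected it, and the contact force rose to about 8 N.
- **Last checks:** With the hand lifted clear, the wrist picture showed the nose against the keeper's end wall and the slot along the bar. The attenuator looked undisturbed there; an earlier picture, after the push, showed the same for the adaptor and amplifier.
- **Not checked:** I did not look again at the power brick, tray, screwdriver or wrench. The arm worked only over the case and passed above the bench.
- **Small disagreements:** Estimates of the disc's centre differed by 1–2 mm between cameras, and of the peg angle by about 2°. Both were within tolerance, and no check failed.

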